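# Free the seal cupboard's safety hook and swing its door open

### The arm

A 7-joint arm with a two-finger parallel gripper is mounted at the origin on the work surface. World frame = base frame: x ahead of the robot, y to its left, z up, the work surface at z = 0. Lengths are in mm, angles in rad, forces in N, time in s.
With the tool pointing down it reaches from about 425 to 825 mm from the base axis. Payload 3.6 kg.
Tool frame: the origin (TCP) lies at the centre of the arm's flange, where the gripper is bolted on; the fingertips stand 173 mm ahead of it and the grasp point (between the pads) lies 155 mm ahead of it (env.tcp_to_grasp is the distance from the TCP to the grasp point, in mm); x points along the fingers, y is the direction in which the jaws open and shut, and the axes are right-handed (so a half turn about x gives the same grasp; the last joint's range is limited). The gripper opens to 85 mm and grips with 20 to 120 N. Pads are 22 mm wide; open, the fingers measure 114 mm over their backs; the gripper's body (76 mm by 85 mm) begins 54 mm behind the grasp point. The pads swing forward as they close: fully open they stand 13 mm farther back than shut.
Start: joints at [-1.315, 0.615, -0.013, 1.423, 0.008, 1.103, -0.04], TCP at [181.355, 624.168, 404.697] pointing down, gripper open.
Joint ranges: [-3.12, 3.12], [-0.3, 2.06], [-1.34, 1.32], [0.26, 2.42], [-1.36, 4.5], [0.01, 1.98], [-2.84, 2.84]. Speed limits (rad/s): [2.79, 2.79, 3.14, 3.14, 3.14, 3.14, 3.14].

### API

Orientations are given as [roll, pitch, yaw] about the fixed x, y, z axes, in that order (R = Rz(yaw) Ry(pitch) Rx(roll)).
In Python, from workcell import env, viewer gives the robot as it stands.
- The arm moves only by the tool jog_arm, never from a script. Its argument "deltas" is a list of rows, each an object of numbers: "claw": the opening, from 0 (shut) to 1 (fully open); "x", "y", "z": the shift along the tool's x, y, z in mm; "ax", "ay", "az": the turn, a rotation vector about the tool's x, y, z in degrees. In form: [{"claw": .., "x": .., "y": .., "z": .., "ax": .., "ay": .., "az": ..}, ...]. A call has 1 to 5 rows; each row shifts and turns the commanded pose from where the row before left it, along the tool's axes as they then stand; what a row does not reach is not made up. A row lasts 1/12 s, in which the tool goes at most 41.7 mm and 7.16 degrees, less where a joint would pass 70% of its speed; a pose out of reach is approached as far as the arm can. A call with a gripper value outside its range is refused whole. The fingers move at their own pace and stop on an object; "grip_force" is the grip in N (left out, the last holds). Time passes only in rows, so rows that do not move let the fingers close. It gives the time, the measured TCP pose, the force and the opening at its end, in the units of the state.
- env.read_state(): the state, without advancing time (a new reading comes with each control period).
- viewer.snapshot(name): name is "scene" or "side" or "wrist"; returns a dict with "frame" (400x640x3 uint8, red, green, blue), "depth" (400x640 float32, mm along the optical axis (not along the pixel's ray), 0 where there is no reading), "intrinsics" (3x3 intrinsics, pixels), "dist" ([k1, k2, p1, p2, k3] as OpenCV has them; the pictures are not rectified), "extrinsics" (4x4, takes a point from world to camera coordinates). Camera axes: x right, y down, z forward; pixel columns grow to the right and rows downward; lengths in mm; the calibration is good to about 2 mm. A picture is of the moment at which its call begins.
- env.hand_in(): hands the job in, once; it reports no verdict.
The state is a dict: "t": time; "qpos": joint angles; "qd": joint speeds; "effort": joint torques, N m; "eef_pos": TCP position; "eef_rot": TCP orientation; "contact_force": force on the tool from outside, world axes, zero at the start; "moment": the same for the moment, N m; "gripper_width": opening from 0.0 (shut) to 1.0 (fully open).
Only numpy, scipy, OpenCV 4.12 (cv2) and the standard library are available. Lean on these libraries where they do the work, as an engineer would, in place of code of your own. Each camera call takes 0.05 s, during which the arm holds its last target.

### The job

The door of the small oak seal cupboard stands ajar on its safety hook. Clear away the vessel (the grey jar or the blue pot) that stands in the door's swing, setting it down upright on the shelf; then reach down through the narrow gap behind the top of the door, press the sprung red hook pad down, draw the door past its catch, and swing it open until it is square to the cupboard or a little beyond. The door must not bump either vessel, and the brush box, the seals and their stand stay where they are.

Things in the scene. Friction and masses are not known exactly. Their poses are not given: they have to be found in the camera images.
- hinge_top (a point): Top end of the vertical hinge line of the oak cupboard's door, 140 mm above the shelf, level with the cupboard's top and the door's top edge. Fixed to the cupboard. z up; x points from the cupboard's front plane into the cupboard, away from the robot; y lies along the front. The shut door reaches from here 208 mm along -y.
- cupboard: Low oak cupboard, fixed. Origin on the hinge line at shelf level, axes as hinge_top. It fills x 0 to 200 mm, y -222 to +18 mm, z 0 to 140 mm; the top panel is 15 mm thick, its front edge at x = 0. The shelf in front of it (x about -120 mm), 250 to 290 mm from the hinge in -y, is free of things.
- door (a joint): Opening angle of the door, rad: 0 shut; grows as the free edge swings towards the robot (clockwise from above); 1.57 is square to the front, stop at 1.65. The hook stops it at about 0.29; with the hook held down 9 mm or more it passes, and is clear of the catch from about 0.40 on. It stays where it is left (hinge friction 0.05 N m).
- door_foot (a point): Oak door panel 15 mm thick, 204 mm wide, 8 to 140 mm above the shelf; small brass knob outside near the free edge. Origin on the hinge line at shelf level. It turns with the door: -y runs along the door to the free edge, the inner face is the plane x = 0, the outer x = -15 mm; +x leads from the inner face back towards the cupboard.
- hook_pad (a point): Centre of the top of the red hook pad on the door's inner face, 160 mm from the hinge and 19 mm from that face; axes as door_foot, moves with the pad. Pad: 44 mm along the door, 2 to 36 mm from the face, its top 18 mm below the door's top edge when up. Seen from above in the gap (40 to 46 mm wide here) between door and top panel. Its white barb hooks behind a catch under the cupboard's top.
- hook (a joint): How far the hook pad is pressed straight down, m: 0 up, 0.014 at its stop. Spring: about 3 N to start, 5.7 N at 9 mm, 7 N at the stop; it comes back up when let go.
- jar_mid (a point): Grey stoneware lidded seal jar (lid fixed on), 52 mm diameter, 72 mm high with its knob, about 0.22 kg. The point is on its axis 30 mm above its foot; z up when upright. Jar or pot, one of them stands in the door's swing, within 180 mm of the hinge line on its -y side; the other stands clear, on the +y side.
- pot_mid (a point): Blue ceramic pot with bamboo stopper, 50 mm diameter, 68 mm high, about 0.18 kg. The point is on its axis 30 mm above its foot; z up when upright. It may be the one in the door's swing (see the jar).
- brush_box: Closed bamboo brush box, 260 x 75 x 45 mm (x, y, z), origin under its centre. Stays where it is.
- stand: Black stone seal stand, 80 x 150 x 25 mm, origin under its centre. Stays where it is.
- seal1: White porcelain seal, 26 x 26 x 71 mm, upright on the stand, origin under its centre. Stays where it is.
- seal2: Its twin, beside it on the stand.

How it is judged:
By the outcome, as a careful person would: the job done as asked, in the order asked, and still so for the second after the job is handed in, with the robot touching nothing.
It also fails if it takes over 54 s, if anything falls off the work surface, if the arm or the gripper's body presses on something with over 40 N, if the wrist force passes 120 N, or if a joint passes its speed limit or range.

## Working session

There is one attempt and no reset: what is moved stays moved. The work goes in short steps, Python scripts to look and compute and a tool call to move; the robot and the scene stay as the last step left them, time stands still between calls to the robot, and variables do not carry over. Pictures are saved under pics/ and viewed, and the job is handed in when it is done.

Besides the shell and the picture viewer there is one more tool, called after "Emit:" as name([rows], argument=value, ...), one row to a line, values as JSON. jog_arm: Moves the arm, as the interface text tells. Its arguments: {"type":"object","properties":{"deltas":{"type":"array"},"grip_force":{"type":"number"}},"required":["deltas"]}

```bash
ls; mkdir -p pics
cat > h.py <<'E'
import numpy as np, cv2
from workcell import env, viewer
E
python3 - <<'E'
from h import *
s=env.read_state(); print(s)
for n in ["scene","side","wrist"]:
    d=viewer.snapshot(n); cv2.imwrite(f"pics/{n}0.png",d["frame"][:,:,::-1]); np.savez(f"{n}0.npz",**d)
    print(n,d["intrinsics"].round(1).tolist(),d["dist"],d["extrinsics"].round(3).tolist())
E
```

```text
pics
{'t': 0.0, 'qpos': array([-1.31449693,  0.61595614, -0.0126373 ,  1.42495068,  0.00813877,
        1.10341564, -0.0404193 ]), 'qd': array([ 5.19370028e-04, -2.15427597e-03, -3.33686446e-04, -2.69979919e-04,
       -5.19625709e-05,  2.35238195e-03,  4.76439350e-04]), 'effort': array([-4.00175113e-04, -4.69202614e+01,  2.59229271e-01, -1.71027213e+01,
        9.93049296e-03,  9.68111737e-03, -1.53274624e-05]), 'eef_pos': array([181.26786088, 623.86939898, 403.49637951]), 'eef_rot': array([-1.5471398 ,  1.56811734, -1.82985698]), 'contact_force': array([ 1.17643564, -0.19650427,  0.31866141]), 'moment': array([-0.03762337, -0.00254723, -0.00338339]), 'gripper_width': 0.9995600865033529}
scene [[424.1, 0.0, 321.5], [0.0, 424.1, 199.8], [0.0, 0.0, 1.0]] [-0.10899689  0.          0.          0.          0.        ] [[-0.438, 0.899, 0.004, 228.45], [0.676, 0.332, -0.658, -343.7], [-0.593, -0.285, -0.753, 1561.584], [0.0, 0.0, 0.0, 1.0]]
side [[365.7, 0.0, 319.5], [0.0, 365.7, 192.0], [0.0, 0.0, 1.0]] [-0.03414738  0.          0.          0.          0.        ] [[-0.997, -0.074, 0.0, 584.504], [-0.039, 0.527, -0.849, 98.884], [0.063, -0.847, -0.529, 1064.566], [0.0, 0.0, 0.0, 1.0]]
wrist [[350.0, 0.0, 323.2], [0.0, 350.0, 202.2], [0.0, 0.0, 1.0]] [-0.03457488  0.          0.          0.          0.        ] [[0.279, 0.96, -0.003, -648.249], [0.913, -0.264, 0.311, -40.531], [0.298, -0.09, -0.95, 381.256], [0.0, 0.0, 0.0, 1.0]]
```

View pics/scene0.png

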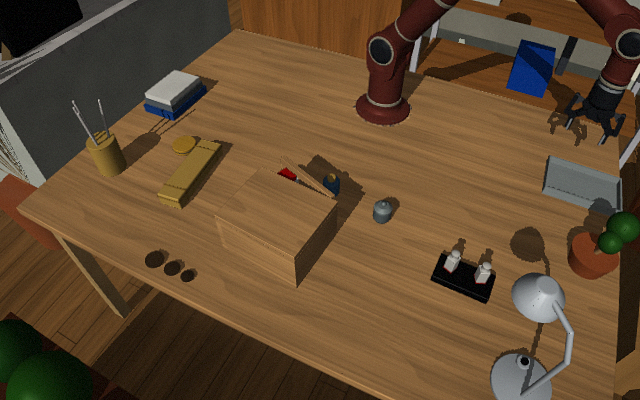

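View pics/side0.png

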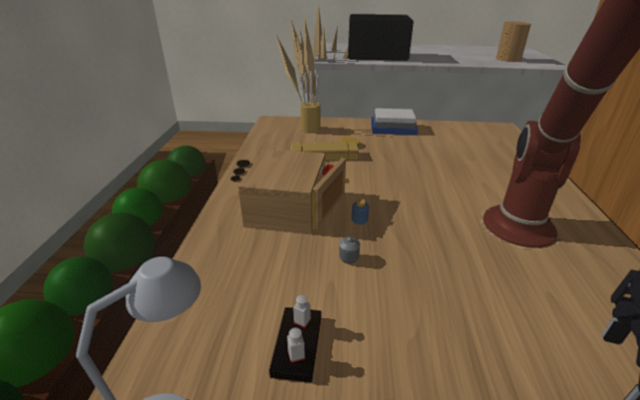

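View pics/wrist0.png

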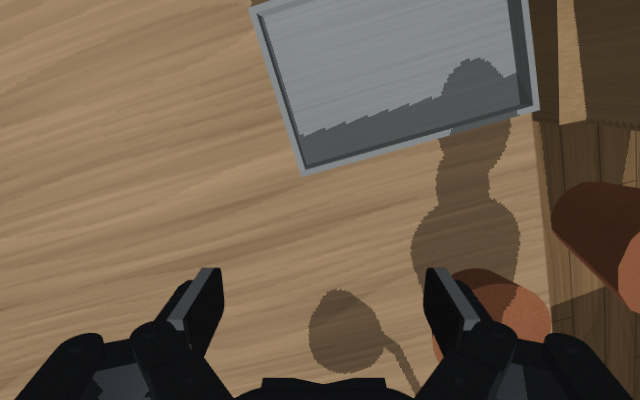

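The scene view shows the blue pot in the door's swing (332,184), the jar clear of it (382,211), and the red pad at (288,174) behind the ajar door. I'll measure these next.

```bash
cat >> h.py <<'E'
def P(d):
    K=d["intrinsics"];T=np.linalg.inv(d["extrinsics"]);h,w=d["depth"].shape
    u,v=np.meshgrid(np.arange(w),np.arange(h))
    n=cv2.undistortPoints(np.stack([u,v],-1).reshape(-1,1,2).astype(np.float64),K,d["dist"]).reshape(h,w,2)
    z=d["depth"];c=np.stack([n[...,0]*z,n[...,1]*z,z],-1)
    w_=c@T[:3,:3].T+T[:3,3]; w_[z==0]=np.nan
    return w_
def ray(d,uv,zp):
    T=np.linalg.inv(d["extrinsics"]);n=cv2.undistortPoints(np.array(uv,float).reshape(-1,1,2),d["intrinsics"],d["dist"]).reshape(-1,2)
    r=np.c_[n,np.ones(len(n))]@T[:3,:3].T;o=T[:3,3]
    return o+r*((zp-o[2])/r[:,2])[:,None]
def col(d,c):
    hsv=cv2.cvtColor(d["frame"],cv2.COLOR_RGB2HSV)
    lo,hi={'red':((170,150,60),(180,255,255)),'blue':((100,120,20),(125,255,255))}[c]
    m=cv2.inRange(hsv,lo,hi)
    if c=='red': m|=cv2.inRange(hsv,(0,180,100),(6,255,255))
    return m>0
E
python3 - <<'E'
from h import *
for n in ["scene","side"]:
    d=dict(np.load(f"{n}0.npz")); W=P(d)
    f=d["frame"]
    x0,y0=(200,140) if n=="scene" else (220,120)
    cv2.imwrite(f"pics/{n}_crop.png",cv2.resize(f[y0:y0+150,x0:x0+200,::-1],(800,600),interpolation=cv2.INTER_CUBIC))
    top=(abs(W[...,2]-140)<5)&(W[...,0]>300)
    nc,l,st,ce=cv2.connectedComponentsWithStats(top.astype(np.uint8))
    for i in range(1,nc):
        if st[i,4]>30:
            p=W[l==i]; r=cv2.minAreaRect(p[:,:2].astype(np.float32)); print(n,"top",st[i].tolist(),r,cv2.boxPoints(r).round(1).tolist(),np.median(p[:,2]))
    for c in ['red','blue']:
        m=col(d,c)
        nc,l,st,ce=cv2.connectedComponentsWithStats(m.astype(np.uint8))
        for i in range(1,nc):
            if st[i,4]>15:
                p=W[l==i]; print(n,c,st[i].tolist(),np.nanmedian(p,0).round(1),np.nanmin(p,0).round(1),np.nanmax(p,0).round(1))
E
```

```text
scene top [58, 45, 22, 14, 32] ((354.792236328125, -1199.6793212890625), (12.497011184692383, 106.61283111572266), 89.44020080566406) [[301.3999938964844, -1205.4000244140625], [408.0, -1206.4000244140625], [408.20001220703125, -1194.0], [301.5, -1192.9000244140625]] 138.1915763368438
scene top [0, 63, 50, 36, 91] ((571.5216674804688, -1201.344970703125), (17.551671981811523, 236.00628662109375), 89.03646850585938) [[453.3999938964844, -1208.0999755859375], [689.4000244140625, -1212.0999755859375], [689.7000122070312, -1194.5999755859375], [453.70001220703125, -1190.5999755859375]] 138.10227216650128
scene top [214, 155, 124, 104, 6344] ((661.02392578125, -39.35832214355469), (241.74777221679688, 269.4532775878906), 84.52377319335938) [[515.4000244140625, -146.8000030517578], [783.5999755859375, -172.5], [806.7000122070312, 68.0999984741211], [538.4000244140625, 93.80000305175781]] 140.10395994577618
scene top [598, 235, 24, 18, 79] ((447.60394287109375, 744.1248779296875), (61.50802993774414, 30.370925903320312), 77.09736633300781) [[425.8999938964844, 717.5], [455.5, 710.7999877929
[... 1395 characters left out ...]
[238, 149, 108, 46, 3005] ((659.0836791992188, -37.789215087890625), (243.88038635253906, 268.53143310546875), 84.07634735107422) [[513.0, -145.1999969482422], [780.0, -172.89999389648438], [805.2000122070312, 69.5999984741211], [538.0999755859375, 97.4000015258789]] 142.33464077482796
side top [102, 390, 11, 10, 47] ((836.7412109375, 640.0113525390625), (12.112896919250488, 6.6967668533325195), 56.90383529663086) [[830.5999755859375, 636.7999877929688], [836.2000122070312, 633.0999755859375], [842.9000244140625, 643.2999877929688], [837.2000122070312, 646.9000244140625]] 140.80678547152007
side blue [372, 118, 45, 16, 230] [ 306.9 -649.5   22.2] [ 204.5 -774.3    6.8] [ 398.9 -640.2   33.9]
```

Run:
```python
from h import *
# points above table, cluster
d=dict(np.load("scene0.npz")); W=P(d)
for z0,z1 in((30,100),):
    m=((W[...,2]>z0)&(W[...,2]<z1)).astype(np.uint8); nc,l,st,ce=cv2.connectedComponentsWithStats(m)
    for i in range(1,nc):
        if 20<st[i,4]<20000:
            p=W[l==i]; r=cv2.minAreaRect(p[:,:2].astype(np.float32)); print(st[i].tolist(),np.round(r[0],1),np.round(r[1],1),round(r[2]),p[:,2].max().round(1))
```

```text
[0, 0, 192, 123, 3274] [  152.8 -1202.6] [  69.5 1112.1] 87 100.0
[292, 0, 123, 22, 1115] [-636.8 -393.2] [224.8 618.3] 23 99.7
[145, 70, 59, 44, 1493] [ 308.3 -713.9] [142.  194.5] 88 80.7
[367, 87, 35, 24, 554] [29.1  8.5] [ 77.1 123.6] 21 99.8
[157, 139, 65, 64, 1630] [ 602.6 -407.1] [266.4  84. ] 7 50.5
[90, 140, 34, 31, 525] [ 697.7 -659.9] [49.4 91. ] 57 99.6
[323, 173, 17, 19, 232] [474.5   7.7] [41.5 47.7] 23 72.9
[373, 200, 20, 19, 303] [502.1 179.2] [49.2 51.3] 20 76.1
[217, 211, 121, 71, 1741] [757.4   0. ] [155.  311.8] 34 100.0
[570, 232, 50, 45, 1400] [405.6 745.2] [128.9 121.4] 51 86.9
[444, 250, 17, 22, 240] [594.9 399.8] [26.2 28.8] 70 96.3
[473, 262, 18, 22, 261] [596.7 477.6] [28.5 26. ] 25 96.8
[521, 357, 8, 8, 33] [764.7 622.7] [14.1 16. ] 34 35.3
[522, 382, 16, 14, 99] [842.  634.8] [12.   8.4] 59 99.9
```

View pics/scene_crop.png

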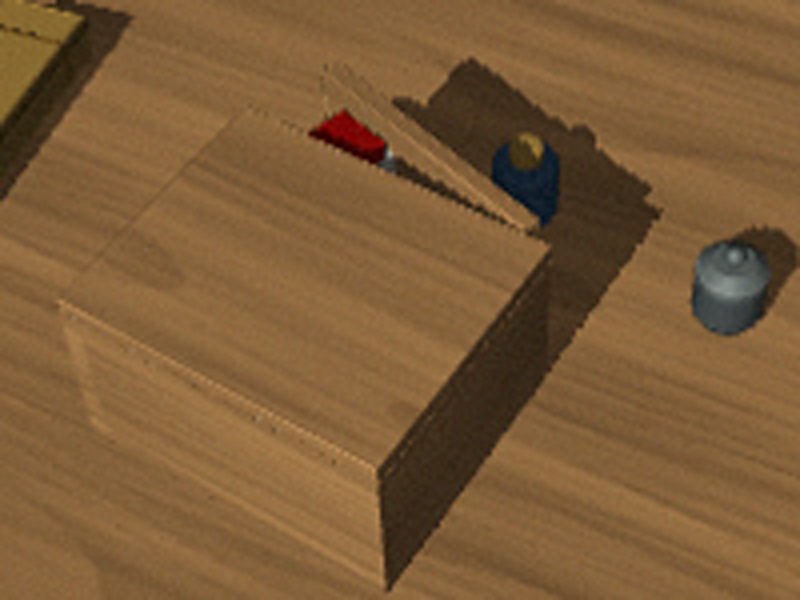

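View pics/side_crop.png

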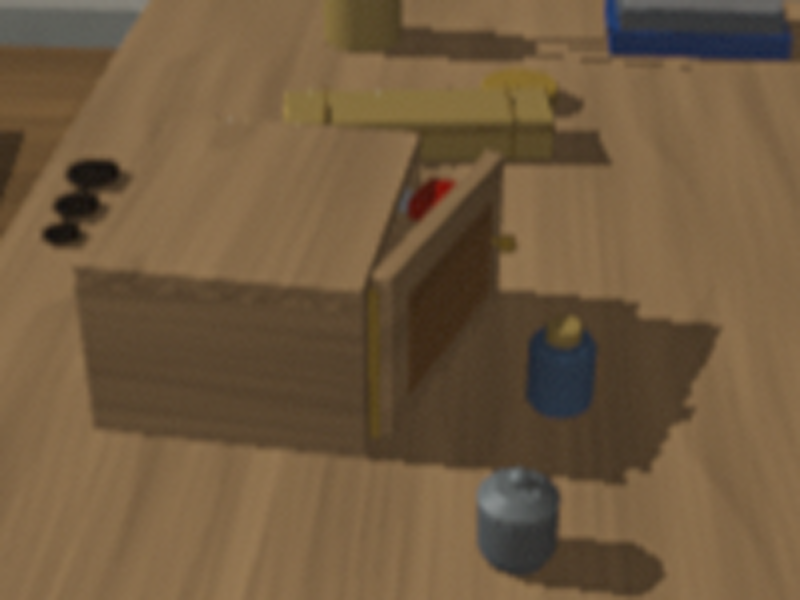

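Run:
```python
from h import *
f=lambda L,o:[(o[0]+(x+.5)/4-.5,o[1]+(y+.5)/4-.5) for x,y in L]
d=dict(np.load("scene0.npz"));s=dict(np.load("side0.npz"))
print("cup scene FH,FF,BH,BF",ray(d,f([(550,240),(248,110),(378,470),(60,303)],(200,140)),140).round(1).tolist())
print("door scene: inner hinge? outer hinge, outer free, inner free",ray(d,f([(525,232),(540,225),(347,65),(324,68)],(200,140)),140).round(1).tolist())
print("cup side FH,FF,BH,BF",ray(s,f([(365,288),(418,135),(78,270),(0,0)],(220,120)),140).round(1).tolist())
print("door side outer hinge, outer free, inner hinge",ray(s,f([(395,288),(503,160),(377,275),(490,152)],(220,120)),140).round(1).tolist())
print("pad scene",ray(d,f([(342,110),(387,150),(310,130),(380,163)],(200,140)),122).round(1).tolist())
print("pot scene top(72?) foot", ray(d,f([(527,150)],(200,140)),60).round(1).tolist(), "side", ray(s,f([(562,335)],(220,120)),57).round(1).tolist())
print("jar scene knob", ray(d,f([(735,257)],(200,140)),70).round(1).tolist(), "side", ray(s,f([(518,478)],(220,120)),70).round(1).tolist())
W=P(d); m=(abs(W[...,2]-140)<4)&(W[...,0]>300)&(W[...,0]<850)&(abs(W[...,1])<250)
e=W[m]
# cupboard back edges & side via fit: rect of points in cupboard frame
Ws=P(s); 
for n,w in(("sc",W),("si",Ws)):
    for z0,z1,nm in((5,68,'pot'),(5,72,'jar')):
        c=np.array([472,5] if nm=='pot' else [502,179])
        q=w[(np.hypot(w[...,0]-c[0],w[...,1]-c[1])<40)&(w[...,2]>z0+5)&(w[...,2]<48)][:,:2]
        A=np.c_[2*q,np.ones(len(q))]; x=np.linalg.lstsq(A,(q**2).sum(1),rcond=None)[0]
        print(n,nm,len(q),x[:2].round(1),np.sqrt(x[2]+x[:2]@x[:2]).round(1))
```

```text
cup scene FH,FF,BH,BF [[603.2, 83.1, 140.0], [586.8, -150.2, 140.0], [804.0, 67.6, 140.0], [783.3, -166.7, 140.0]]
door scene: inner hinge? outer hinge, outer free, inner free [[604.1, 66.0, 140.0], [594.5, 72.0, 140.0], [518.1, -111.4, 140.0], [527.8, -124.3, 140.0]]
cup side FH,FF,BH,BF [[602.9, 80.8, 140.0], [582.7, -150.1, 140.0], [797.0, 72.3, 140.0], [1004.0, -417.8, 140.0]]
door side outer hinge, outer free, inner hinge [[583.3, 79.3, 140.0], [515.2, -111.5, 140.0], [596.5, 63.9, 140.0], [525.4, -124.4, 140.0]]
pad scene [[543.1, -102.6, 122.0], [563.5, -56.1, 122.0], [569.9, -112.8, 122.0], [576.4, -54.6, 122.0]]
pot scene top(72?) foot [[466.4, 4.9, 60.0]] side [[467.7, 1.7, 57.0]]
jar scene knob [[504.8, 179.8, 70.0]] side [[499.1, 183.3, 70.0]]
sc pot 88 [469.    5.3] 24.0
sc jar 148 [499.8 178.8] 24.9
si pot 176 [467.3   7.5] 23.4
si jar 222 [498.1 179.7] 25.0
```

```bash
cat >> h.py <<'E'
from scipy.spatial.transform import Rotation as Ro
def pose():
    s=env.read_state(); return s["eef_pos"],Ro.from_euler('xyz',s["eef_rot"]).as_matrix(),s
def goto(p,yv):
    """needed total tool-axes shift and turn for target TCP p, tool x down, tool y along yv (horizontal)"""
    t,R,s=pose(); y=np.array([yv[0],yv[1],0.]);y/=np.linalg.norm(y);x=np.array([0,0,-1.]);Rt=np.c_[x,y,np.cross(x,y)]
    print("now",t.round(1),"yaw y",R[:,1].round(3),"shift(tool)",(R.T@(np.array(p)-t)).round(1),"turn",np.degrees(Ro.from_matrix(R.T@Rt).as_rotvec()).round(2),"q",s["qpos"].round(2),"t",round(s["t"],2),"F",s["contact_force"].round(1),"g",round(s["gripper_width"],3))
E
python3 - <<'E'
from h import *
t,R,s=pose(); print(R.round(3), env.tcp_to_grasp)
d=dict(np.load("wrist0.npz")); T=np.linalg.inv(d["extrinsics"]); print("cam in tool",(R.T@(T[:3,3]-t)).round(1))
a=np.arctan2(t[1],t[0]); Z=Ro.from_euler('z',-a).as_matrix(); print("rel azimuth 0:",(Z@R).round(3))
u=np.array([-.366,-.931]); 
goto([468,6,345],u); goto([468,6,345],-u)
E
```

```text
[[-0.001  0.279  0.96 ]
 [-0.002  0.96  -0.279]
 [-1.    -0.002 -0.   ]] 154.70000000000002
cam in tool [ 31.   -0.2 -80.2]
rel azimuth 0: [[-0.002  1.    -0.   ]
 [ 0.    -0.    -1.   ]
 [-1.    -0.002 -0.   ]]
now [181.3 624.  403.8] yaw y [ 0.279  0.96  -0.002] shift(tool) [  59.8 -513.3  447.7] turn [-1.7474e+02 -1.8000e-01  1.0000e-02] q [-1.31  0.62 -0.01  1.42  0.01  1.1  -0.04] t 0.15 F [ 0.4  0.1 -0.3] g 0.997
now [181.3 624.  403.8] yaw y [ 0.279  0.96  -0.002] shift(tool) [  59.8 -513.3  447.7] turn [5.26 0.   0.12] q [-1.31  0.62 -0.01  1.42  0.01  1.1  -0.04] t 0.15 F [ 0.4  0.1 -0.3] g 0.997
```

Emit:
jog_arm([
  {"claw": 1,"y": -25,"z": 22,"ax": 1},
  {"y": -25,"z": 22,"ax": 1},
  {"y": -25,"z": 22,"ax": 1},
  {"y": -25,"z": 22,"ax": 1},
  {"y": -25,"z": 22,"ax": 1},
], grip_force=30)

```text
schema error: expected keys claw, x, y, z, ax, ay, az
```

```bash
python3 -c "
from h import *
goto([468,6,345],[.366,.931])"
```

```text
now [181.3 624.  403.8] yaw y [ 0.279  0.96  -0.002] shift(tool) [  59.8 -513.3  447.7] turn [5.26 0.   0.12] q [-1.31  0.62 -0.01  1.42  0.01  1.1  -0.04] t 0.15 F [ 0.4  0.1 -0.3] g 0.997
```

All keys needed.

Emit:
jog_arm([
  {"claw": 1,"x": 0,"y": -25,"z": 22,"ax": 1,"ay": 0,"az": 0},
  {"claw": 1,"x": 0,"y": -25,"z": 22,"ax": 1,"ay": 0,"az": 0},
  {"claw": 1,"x": 0,"y": -25,"z": 22,"ax": 1,"ay": 0,"az": 0},
  {"claw": 1,"x": 0,"y": -25,"z": 22,"ax": 1,"ay": 0,"az": 0},
  {"claw": 1,"x": 0,"y": -25,"z": 22,"ax": 1,"ay": 0,"az": 0},
], grip_force=30)

```text
t: 0.57
eef_pos: [247.3, 469.5, 404.4]
eef_rot: [-1.34, 1.57, -1.711]
contact_force: [0.9, -0.6, -0.2]
gripper_width: 0.996
```

```bash
python3 -c "
from h import *
goto([468,6,345],[.366,.931])"
```

```text
now [247.3 469.5 404.4] yaw y [ 0.363  0.932 -0.001] shift(tool) [  59.7 -351.9  373.7] turn [0.21 0.01 0.04] q [-1.14  0.43  0.01  1.77 -0.01  0.94  0.08] t 0.57 F [ 0.9 -0.6 -0.2] g 0.996
```

Emit:
jog_arm([
  {"claw": 1,"x": 0,"y": -23,"z": 25,"ax": 0,"ay": 0,"az": 0},
  {"claw": 1,"x": 0,"y": -23,"z": 25,"ax": 0,"ay": 0,"az": 0},
  {"claw": 1,"x": 0,"y": -23,"z": 25,"ax": 0,"ay": 0,"az": 0},
  {"claw": 1,"x": 0,"y": -23,"z": 25,"ax": 0,"ay": 0,"az": 0},
  {"claw": 1,"x": 0,"y": -23,"z": 25,"ax": 0,"ay": 0,"az": 0},
])

```text
t: 0.98
eef_pos: [322.1, 317.0, 404.7]
eef_rot: [-1.8, 1.571, -2.169]
contact_force: [1.7, 0.8, -0.6]
gripper_width: 0.997
```

Emit:
jog_arm([
  {"claw": 1,"x": 0,"y": -23,"z": 25,"ax": 0,"ay": 0,"az": 0},
  {"claw": 1,"x": 0,"y": -23,"z": 25,"ax": 0,"ay": 0,"az": 0},
  {"claw": 1,"x": 0,"y": -23,"z": 25,"ax": 0,"ay": 0,"az": 0},
  {"claw": 1,"x": 0,"y": -23,"z": 25,"ax": 0,"ay": 0,"az": 0},
  {"claw": 1,"x": 0,"y": 0,"z": 0,"ax": 0,"ay": 0,"az": 0},
])

```text
t: 1.4
eef_pos: [384.3, 190.1, 404.8]
eef_rot: [-0.812, 1.566, -1.194]
contact_force: [0.4, -0.9, 0.7]
gripper_width: 0.997
```

```bash
python3 -c "
from h import *
goto([468,6,345],[.366,.931])"
```

```text
now [384.3 190.1 404.8] yaw y [ 0.373  0.928 -0.003] shift(tool) [  60.7 -139.4  146.2] turn [-0.45  0.17  0.18] q [-0.59  0.28  0.11  2.02 -0.03  0.84  0.72] t 1.4 F [ 0.4 -0.9  0.7] g 0.997
```

Emit:
jog_arm([
  {"claw": 1,"x": 8,"y": -25,"z": 26,"ax": 0,"ay": 0,"az": 0},
  {"claw": 1,"x": 8,"y": -25,"z": 26,"ax": 0,"ay": 0,"az": 0},
  {"claw": 1,"x": 8,"y": -25,"z": 26,"ax": 0,"ay": 0,"az": 0},
  {"claw": 1,"x": 8,"y": -25,"z": 26,"ax": 0,"ay": 0,"az": 0},
  {"claw": 1,"x": 8,"y": -25,"z": 26,"ax": 0,"ay": 0,"az": 0},
])

```text
t: 1.82
eef_pos: [458.1, 31.9, 364.3]
eef_rot: [2.233, 1.571, 1.864]
contact_force: [1.2, 0.5, -0.3]
gripper_width: 1.0
```

Emit:
jog_arm([
  {"claw": 1,"x": 8,"y": -14,"z": 16,"ax": 0,"ay": 0,"az": 0},
  {"claw": 1,"x": 0,"y": 0,"z": 0,"ax": 0,"ay": 0,"az": 0},
])

```text
t: 1.98
eef_pos: [468.7, 9.3, 355.5]
eef_rot: [-1.396, 1.567, -1.776]
contact_force: [-0.3, -0.1, 0.3]
gripper_width: 1.001
```

```bash
python3 -c "
from h import *
goto([468,6,190],[.366,.931])
d=viewer.snapshot('wrist'); cv2.imwrite('pics/w1.png',d['frame'][:,:,::-1]); np.savez('w1.npz',**d)
W=P(d)
q=W[(np.hypot(W[...,0]-468,W[...,1]-6)<40)&(W[...,2]>8)&(W[...,2]<46)][:,:2]
A=np.c_[2*q,np.ones(len(q))]; x=np.linalg.lstsq(A,(q**2).sum(1),rcond=None)[0]; print(len(q),x[:2],np.sqrt(x[2]+x[:2]@x[:2]))
"
```

```text
now [468.7   9.3 355.5] yaw y [ 0.37   0.929 -0.004] shift(tool) [165.5  -2.7   0.4] turn [-0.28  0.04  0.21] q [-0.18  0.41  0.15  2.   -0.08  0.75  1.21] t 1.98 F [-0.3 -0.1  0.3] g 1.001
377 [466.74441247   6.80213252] 24.75415232220152
```

View pics/w1.png

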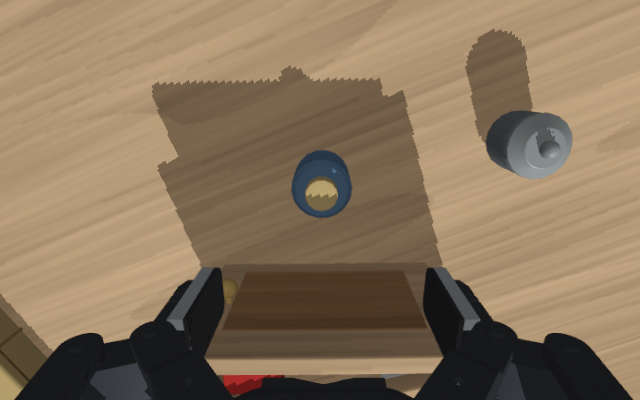

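The wrist picture shows the pot centred between the fingers at (322,185), and the jar well off to the right at (530,145). All views put the pot near (467, 6.5), so I'm going down.

Emit:
jog_arm([
  {"claw": 1,"x": 33,"y": -2.5,"z": -0.5,"ax": 0,"ay": 0,"az": 0},
  {"claw": 1,"x": 33,"y": 0,"z": 0,"ax": 0,"ay": 0,"az": 0},
  {"claw": 1,"x": 33,"y": 0,"z": 0,"ax": 0,"ay": 0,"az": 0},
  {"claw": 1,"x": 33,"y": 0,"z": 0,"ax": 0,"ay": 0,"az": 0},
  {"claw": 1,"x": 30,"y": 0,"z": 0,"ax": 0,"ay": 0,"az": 0},
])

```text
t: 2.45
eef_pos: [465.8, 14.2, 193.5]
eef_rot: [1.906, 1.569, 1.538]
contact_force: [0.8, -0.2, -0.2]
gripper_width: 1.005
```

Emit:
jog_arm([
  {"claw": 0.3,"x": 0,"y": 0,"z": 0,"ax": 0,"ay": 0,"az": 0},
  {"claw": 0.3,"x": 0,"y": 0,"z": 0,"ax": 0,"ay": 0,"az": 0},
  {"claw": 0.3,"x": 0,"y": 0,"z": 0,"ax": 0,"ay": 0,"az": 0},
  {"claw": 0.3,"x": 0,"y": 0,"z": 0,"ax": 0,"ay": 0,"az": 0},
  {"claw": 0.3,"x": 0,"y": 0,"z": 0,"ax": 0,"ay": 0,"az": 0},
], grip_force=30)

```text
t: 2.87
eef_pos: [466.7, 12.6, 196.5]
eef_rot: [0.473, 1.567, 0.103]
contact_force: [0.1, -0.3, -0.7]
gripper_width: 0.577
```

Emit:
jog_arm([
  {"claw": 0.3,"x": 0,"y": 0,"z": 0,"ax": 0,"ay": 0,"az": 0},
  {"claw": 0.3,"x": 0,"y": 0,"z": 0,"ax": 0,"ay": 0,"az": 0},
  {"claw": 0.3,"x": 0,"y": 0,"z": 0,"ax": 0,"ay": 0,"az": 0},
])

```text
t: 3.12
eef_pos: [466.9, 12.5, 196.4]
eef_rot: [0.547, 1.567, 0.178]
contact_force: [-0.9, -0.0, 7.5]
gripper_width: 0.575
```

Emit:
jog_arm([
  {"claw": 0.3,"x": -15,"y": 0,"z": 0,"ax": 0,"ay": 0,"az": 0},
  {"claw": 0.3,"x": -30,"y": 0,"z": 0,"ax": 0,"ay": 0,"az": 0},
  {"claw": 0.3,"x": -35,"y": 0,"z": 0,"ax": 0,"ay": 0,"az": 0},
  {"claw": 0.3,"x": -35,"y": 0,"z": 0,"ax": 0,"ay": 0,"az": 0},
  {"claw": 0.3,"x": -35,"y": 0,"z": 0,"ax": 0,"ay": 0,"az": 0},
])

```text
t: 3.53
eef_pos: [465.6, 12.2, 346.8]
eef_rot: [1.056, 1.571, 0.686]
contact_force: [0.9, -1.0, -1.2]
gripper_width: 0.571
```

```bash
python3 -c "
from h import *
goto([461,-192,345],[.366,.931])
d=viewer.snapshot('wrist'); cv2.imwrite('pics/w2.png',d['frame'][:,:,::-1])
d=viewer.snapshot('side'); cv2.imwrite('pics/s2.png',d['frame'][:,:,::-1])
"
```

```text
now [465.6  12.2 346.8] yaw y [0.362 0.932 0.   ] shift(tool) [   1.8 -192.    69.6] turn [ 0.25  0.   -0.01] q [-0.18  0.41  0.15  2.02 -0.09  0.72  1.23] t 3.53 F [ 0.9 -1.  -1.2] g 0.571
```

View pics/s2.png

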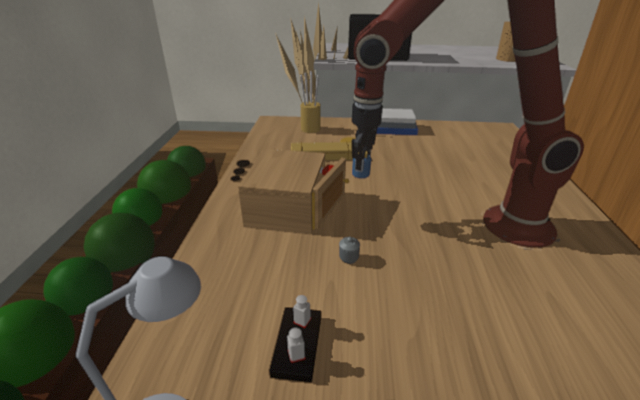

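The pot is held upright at (361,165), so I'm carrying it across.

Emit:
jog_arm([
  {"claw": 0.3,"x": 0,"y": -20,"z": 7,"ax": 0,"ay": 0,"az": 0},
  {"claw": 0.3,"x": 0,"y": -28,"z": 10,"ax": 0,"ay": 0,"az": 0},
  {"claw": 0.3,"x": 0,"y": -28,"z": 10,"ax": 0,"ay": 0,"az": 0},
  {"claw": 0.3,"x": 0,"y": -28,"z": 10,"ax": 0,"ay": 0,"az": 0},
  {"claw": 0.3,"x": 0,"y": -28,"z": 10,"ax": 0,"ay": 0,"az": 0},
])

```text
t: 4.05
eef_pos: [461.5, -128.9, 344.1]
eef_rot: [-3.115, 1.569, 2.798]
contact_force: [0.9, -0.3, -1.6]
gripper_width: 0.575
```

Emit:
jog_arm([
  {"claw": 0.3,"x": 0,"y": -28,"z": 10,"ax": 0,"ay": 0,"az": 0},
  {"claw": 0.3,"x": 0,"y": -20,"z": 8,"ax": 0,"ay": 0,"az": 0},
  {"claw": 0.3,"x": 0,"y": -10,"z": 4,"ax": 0,"ay": 0,"az": 0},
  {"claw": 0.3,"x": 0,"y": 0,"z": 0,"ax": 0,"ay": 0,"az": 0},
  {"claw": 0.3,"x": 0,"y": 0,"z": 0,"ax": 0,"ay": 0,"az": 0},
])

```text
t: 4.47
eef_pos: [461.6, -189.0, 344.2]
eef_rot: [2.62, 1.569, 2.25]
contact_force: [-0.2, 0.2, -1.1]
gripper_width: 0.578
```

```bash
python3 -c "
from h import *
goto([461,-192,200],[.366,.931])
"
```

```text
now [ 461.6 -189.   344.2] yaw y [0.362 0.932 0.001] shift(tool) [144.2  -3.1   0.8] turn [ 0.26 -0.1  -0.06] q [ 0.24  0.46  0.15  1.93 -0.1   0.75  1.65] t 4.47 F [-0.2  0.2 -1.1] g 0.578
```

Emit:
jog_arm([
  {"claw": 0.3,"x": 33,"y": -2,"z": 0,"ax": 0,"ay": 0,"az": 0},
  {"claw": 0.3,"x": 35,"y": 0,"z": 0,"ax": 0,"ay": 0,"az": 0},
  {"claw": 0.3,"x": 35,"y": 0,"z": 0,"ax": 0,"ay": 0,"az": 0},
  {"claw": 0.3,"x": 25,"y": 0,"z": 0,"ax": 0,"ay": 0,"az": 0},
  {"claw": 0.3,"x": 10,"y": 0,"z": 0,"ax": 0,"ay": 0,"az": 0},
])

```text
t: 4.88
eef_pos: [460.4, -188.5, 203.5]
eef_rot: [2.876, 1.563, 2.51]
contact_force: [-0.2, 0.6, -0.9]
gripper_width: 0.577
```

Emit:
jog_arm([
  {"claw": 0.3,"x": 2,"y": 0,"z": 0,"ax": 0,"ay": 0,"az": 0},
  {"claw": 0.3,"x": 0,"y": 0,"z": 0,"ax": 0,"ay": 0,"az": 0},
])

```text
t: 5.05
eef_pos: [461.6, -190.6, 204.8]
eef_rot: [2.145, 1.57, 1.777]
contact_force: [-0.1, -0.4, -1.4]
gripper_width: 0.569
```

Emit:
jog_arm([
  {"claw": 0.3,"x": 4,"y": 0,"z": 0,"ax": 0,"ay": 0,"az": 0},
  {"claw": 0.3,"x": 2,"y": 0,"z": 0,"ax": 0,"ay": 0,"az": 0},
  {"claw": 0.3,"x": 0,"y": 0,"z": 0,"ax": 0,"ay": 0,"az": 0},
])

```text
t: 5.3
eef_pos: [461.4, -191.7, 199.6]
eef_rot: [0.045, 1.569, -0.325]
contact_force: [0.4, 0.1, -1.9]
gripper_width: 0.577
```

Emit:
jog_arm([
  {"claw": 0.3,"x": 2,"y": 0,"z": 0,"ax": 0,"ay": 0,"az": 0},
  {"claw": 0.3,"x": 0,"y": 0,"z": 0,"ax": 0,"ay": 0,"az": 0},
])

```text
t: 5.47
eef_pos: [461.1, -191.8, 197.1]
eef_rot: [-0.011, 1.57, -0.381]
contact_force: [-0.1, 1.0, -1.5]
gripper_width: 0.575
```

Emit:
jog_arm([
  {"claw": 0.3,"x": 2,"y": 0,"z": 0,"ax": 0,"ay": 0,"az": 0},
  {"claw": 0.3,"x": 0,"y": 0,"z": 0,"ax": 0,"ay": 0,"az": 0},
])

```text
t: 5.63
eef_pos: [461.2, -191.9, 196.4]
eef_rot: [0.255, 1.569, -0.115]
contact_force: [-3.6, 1.5, 12.1]
gripper_width: 0.573
```

Contact (12 N up). Release gently and retreat upwards.

Emit:
jog_arm([
  {"claw": 0.65,"x": 0,"y": 0,"z": 0,"ax": 0,"ay": 0,"az": 0},
  {"claw": 0.75,"x": 0,"y": 0,"z": 0,"ax": 0,"ay": 0,"az": 0},
  {"claw": 0.9,"x": 0,"y": 0,"z": 0,"ax": 0,"ay": 0,"az": 0},
  {"claw": 1,"x": 0,"y": 0,"z": 0,"ax": 0,"ay": 0,"az": 0},
  {"claw": 1,"x": 0,"y": 0,"z": 0,"ax": 0,"ay": 0,"az": 0},
])

```text
t: 6.05
eef_pos: [461.1, -191.8, 194.6]
eef_rot: [-2.844, 1.571, 3.069]
contact_force: [0.1, -0.3, 0.0]
gripper_width: 0.999
```

Emit:
jog_arm([
  {"claw": 1,"x": -15,"y": 0,"z": 0,"ax": 0,"ay": 0,"az": 0},
  {"claw": 1,"x": -30,"y": 0,"z": 0,"ax": 0,"ay": 0,"az": 0},
  {"claw": 1,"x": -38,"y": 0,"z": 0,"ax": 0,"ay": 0,"az": 0},
  {"claw": 1,"x": -38,"y": 0,"z": 0,"ax": 0,"ay": 0,"az": 0},
  {"claw": 1,"x": -38,"y": 0,"z": 0,"ax": 0,"ay": 0,"az": 0},
])

```text
t: 6.47
eef_pos: [460.7, -191.6, 355.1]
eef_rot: [-3.016, 1.569, 2.897]
contact_force: [2.0, -0.5, -0.3]
gripper_width: 0.997
```

```bash
python3 -c "
from h import *
goto([561,-88,360],[.366,.931])
d=viewer.snapshot('wrist'); cv2.imwrite('pics/w3.png',d['frame'][:,:,::-1]); np.savez('w3.npz',**d)
d=viewer.snapshot('scene'); cv2.imwrite('pics/sc3.png',d['frame'][:,:,::-1])
"
```

```text
now [ 460.7 -191.6  355.1] yaw y [ 0.362  0.932 -0.   ] shift(tool) [ -5.  132.9  56. ] turn [ 0.26 -0.07  0.01] q [ 0.23  0.45  0.16  1.92 -0.1   0.78  1.66] t 6.47 F [ 2.  -0.5 -0.3] g 0.997
```

View pics/w3.png

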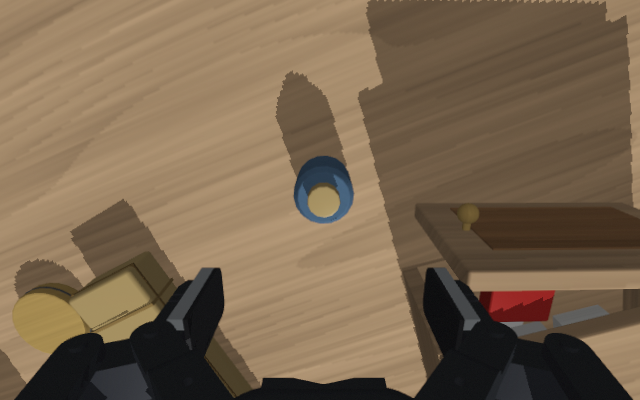

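View pics/sc3.png

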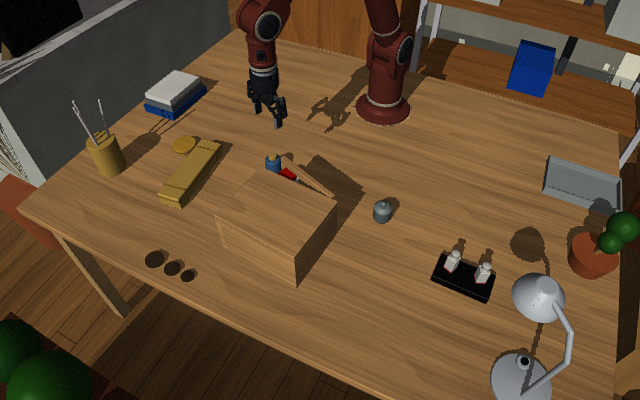

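The wrist picture shows the pot upright at (323,190), with the red pad at (520,305) behind the door. I'll close the fingers and move in front of the gap for a better look.

Emit:
jog_arm([
  {"claw": 0,"x": -2,"y": 25,"z": 0,"ax": 0,"ay": 0,"az": 0},
  {"claw": 0,"x": -2,"y": 28,"z": 0,"ax": 0,"ay": 0,"az": 0},
  {"claw": 0,"x": -2,"y": 28,"z": 0,"ax": 0,"ay": 0,"az": 0},
  {"claw": 0,"x": -2,"y": 28,"z": 10,"ax": 0,"ay": 0,"az": 0},
  {"claw": 0,"x": -2,"y": 24,"z": 10,"ax": 0,"ay": 0,"az": 0},
])

```text
t: 6.98
eef_pos: [528.0, -72.8, 363.0]
eef_rot: [2.935, 1.569, 2.566]
contact_force: [1.4, 0.5, 0.8]
gripper_width: 0.299
```

Emit:
jog_arm([
  {"claw": 0,"x": 0,"y": 0,"z": 0,"ax": 0,"ay": 0,"az": 0},
  {"claw": 0,"x": 0,"y": 0,"z": 0,"ax": 0,"ay": 0,"az": 0},
])

```text
t: 7.15
eef_pos: [528.4, -73.3, 362.7]
eef_rot: [3.12, 1.569, 2.754]
contact_force: [-0.4, -1.5, -1.0]
gripper_width: 0.005
```

```bash
cat > m.py <<'E'
from h import *
import sys
n=sys.argv[1]
goto([561,-88,360],[.366,.931])
d=viewer.snapshot('wrist'); cv2.imwrite(f'pics/{n}.png',d['frame'][:,:,::-1]); np.savez(f'{n}.npz',**d)
W=P(d); m=col(d,'red')&(W[...,2]>100)&(W[...,2]<130)
p=W[m]; print(len(p), np.median(p[:,2])); r=cv2.minAreaRect(p[abs(p[:,2]-np.median(p[:,2]))<3][:,:2].astype(np.float32)); print(r,cv2.boxPoints(r).round(1).tolist())
t=(abs(W[...,2]-140)<3)&(W[...,0]>450)&(W[...,0]<800)&(abs(W[...,1])<170)
H=np.array([602,67.7]);u=np.array([-.366,-.931]);nn=np.array([.931,-.366])
q=W[t][:,:2]-H; a=q@u;b=q@nn
# door top: faces at several positions along
for k in (100,120,140,150,160,170,180):
    w=abs(a-k)<3; bb=np.sort(b[w]); g=np.diff(bb); 
    if len(g): i=g.argmax(); print(k,"door",bb[0].round(1),bb[i].round(1),"panel edge",bb[i+1].round(1))
w=(b<5); print("free edge",a[w].max())
E
python3 m.py w4
```

```text
now [528.4 -73.3 362.7] yaw y [0.358 0.934 0.   ] shift(tool) [ 2.7 -2.  35.7] turn [ 0.48 -0.08 -0.  ] q [-0.01  0.49  0.16  1.82 -0.1   0.84  1.4 ] t 7.15 F [-0.4 -1.5 -1. ] g 0.005
256 122.13959754496747
((559.6884155273438, -85.8746109008789), (42.984500885009766, 15.008018493652344), 68.91569519042969) [[545.0, -103.19999694824219], [559.0, -108.5999984741211], [574.4000244140625, -68.5], [560.4000244140625, -63.099998474121094]]
100 door -15.5 -1.4 panel edge 26.4
120 door -15.2 -0.6 panel edge 32.4
140 door -14.9 -1.7 panel edge -1.3
150 door -14.9 -0.2 panel edge 87.4
160 door -15.0 -0.5 panel edge 43.9
170 door -14.8 -0.5 panel edge -0.1
180 door -15.0 -1.2 panel edge -0.8
free edge 206.30479256245582
```

View pics/w4.png

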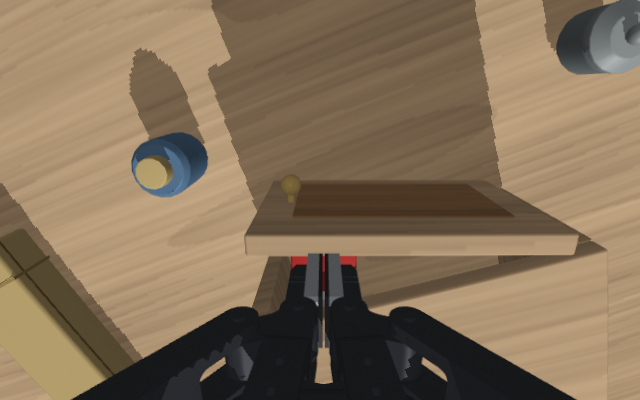

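The picture agrees with the estimate: door inner face at b≈0, panel edge 44 mm behind it, pad top at z=122. I'll go above the gap first, then down onto the pad.

Emit:
jog_arm([
  {"claw": 0,"x": 0,"y": -1.2,"z": 16,"ax": 0.5,"ay": 0,"az": 0},
  {"claw": 0,"x": 0,"y": -1,"z": 16,"ax": 0,"ay": 0,"az": 0},
  {"claw": 0,"x": 20,"y": 0,"z": 0,"ax": 0,"ay": 0,"az": 0},
  {"claw": 0,"x": 20,"y": 0,"z": 0,"ax": 0,"ay": 0,"az": 0},
  {"claw": 0,"x": 0,"y": 0,"z": 0,"ax": 0,"ay": 0,"az": 0},
])

```text
t: 7.62
eef_pos: [554.5, -90.2, 319.9]
eef_rot: [-2.785, 1.561, 3.116]
contact_force: [-0.7, 0.2, -0.9]
gripper_width: 0.003
```

```bash
python3 -c "
from h import *
goto([557.4,-86.8,297],[.366,.931])
for v in ('wrist','scene','side'):
  d=viewer.snapshot(v); f=d['frame'][:,:,::-1]
  if v=='scene': f=cv2.resize(f[60:210,220:420],(800,600),interpolation=cv2.INTER_CUBIC)
  if v=='side': f=cv2.resize(f[90:240,230:430],(800,600),interpolation=cv2.INTER_CUBIC)
  cv2.imwrite('pics/a5'+v+'.png',f)
"
```

```text
now [554.5 -90.2 319.9] yaw y [ 0.373  0.928 -0.003] shift(tool) [22.8  4.3  1.6] turn [-0.42 -0.51  0.19] q [ 0.02  0.58  0.15  1.79 -0.12  0.79  1.42] t 7.62 F [-0.7  0.2 -0.9] g 0.003
```

View pics/a5side.png

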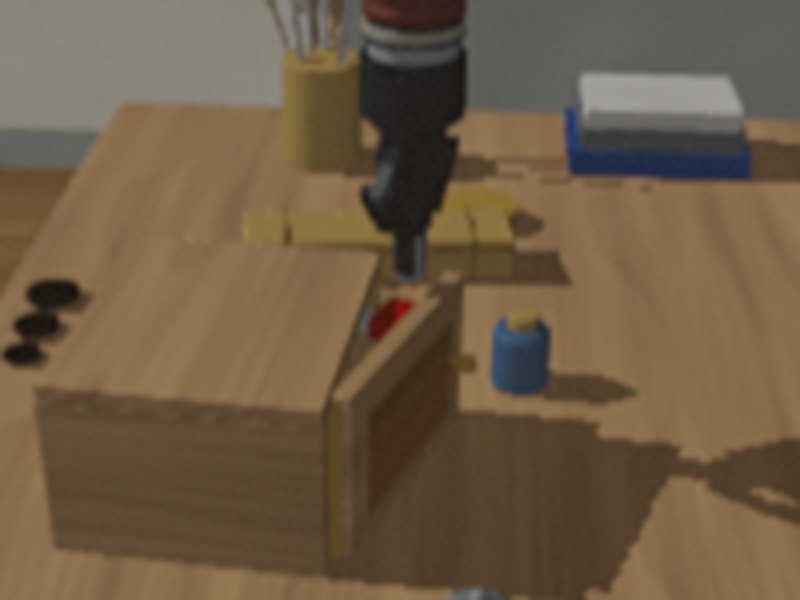

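View pics/a5wrist.png

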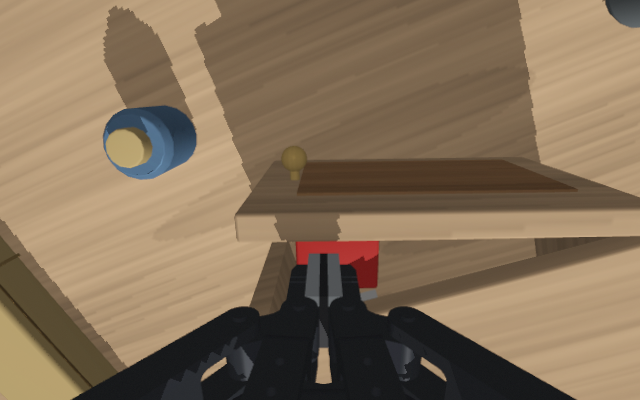

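The side view shows the fingers above the gap at (410,275) and in line with the pad. I'll correct 4 mm along the door and go down.

Emit:
jog_arm([
  {"claw": 0,"x": 0,"y": 4,"z": 1.5,"ax": -0.4,"ay": -0.5,"az": 0.2},
  {"claw": 0,"x": 7,"y": 0,"z": 0,"ax": 0,"ay": 0,"az": 0},
  {"claw": 0,"x": 7,"y": 0,"z": 0,"ax": 0,"ay": 0,"az": 0},
  {"claw": 0,"x": 5,"y": 0,"z": 0,"ax": 0,"ay": 0,"az": 0},
  {"claw": 0,"x": 0,"y": 0,"z": 0,"ax": 0,"ay": 0,"az": 0},
])

```text
t: 8.18
eef_pos: [559.3, -85.4, 303.3]
eef_rot: [0.423, 1.564, 0.052]
contact_force: [-0.3, -0.2, -0.3]
gripper_width: 0.004
```

```bash
python3 -c "
from h import *
goto([557.4,-86.8,283],[.366,.931])
"
```

```text
now [559.3 -85.4 303.3] yaw y [0.363 0.932 0.003] shift(tool) [20.3 -2.  -1.4] turn [ 0.17  0.34 -0.15] q [ 0.02  0.61  0.14  1.8  -0.12  0.74  1.43] t 8.18 F [-0.3 -0.2 -0.3] g 0.004
```

Emit:
jog_arm([
  {"claw": 0,"x": 5,"y": -1,"z": -1,"ax": 0,"ay": 0,"az": 0},
  {"claw": 0,"x": 4,"y": 0,"z": 0,"ax": 0,"ay": 0,"az": 0},
  {"claw": 0,"x": 0,"y": 0,"z": 0,"ax": 0,"ay": 0,"az": 0},
])

```text
t: 8.43
eef_pos: [558.5, -86.4, 295.1]
eef_rot: [0.346, 1.562, -0.026]
contact_force: [-0.6, -0.2, 2.6]
gripper_width: 0.0
```

Emit:
jog_arm([
  {"claw": 0,"x": 4,"y": 0,"z": 0,"ax": 0,"ay": 0,"az": 0},
  {"claw": 0,"x": 4,"y": 0,"z": 0,"ax": 0,"ay": 0,"az": 0},
  {"claw": 0,"x": 3,"y": 0,"z": 0,"ax": 0,"ay": 0,"az": 0},
  {"claw": 0,"x": 0,"y": 0,"z": 0,"ax": 0,"ay": 0,"az": 0},
])

```text
t: 8.77
eef_pos: [559.0, -86.6, 284.7]
eef_rot: [0.305, 1.561, -0.067]
contact_force: [-0.3, -0.6, 6.4]
gripper_width: -0.002
```

```bash
python3 -c "
from h import *
goto([557.4,-86.8,283],[.366,.931])
"
```

```text
now [559.  -86.6 284.7] yaw y [0.364 0.932 0.003] shift(tool) [ 1.7 -0.8 -1.4] turn [ 0.14  0.56 -0.18] q [ 0.03  0.63  0.14  1.81 -0.13  0.7   1.43] t 8.77 F [-0.3 -0.6  6.4] g -0.002
```

The pad is down about 11 mm at 6.4 N, which matches the spring figures. I'll press 1 mm more, then draw the door along the arc.

Emit:
jog_arm([
  {"claw": 0,"x": 1,"y": 0,"z": -3,"ax": 0,"ay": 0.5,"az": 0},
  {"claw": 0,"x": 0.3,"y": 0,"z": -3,"ax": 0,"ay": 0,"az": 0},
  {"claw": 0,"x": 0,"y": -0.4,"z": -5,"ax": 2,"ay": 0,"az": 0},
  {"claw": 0,"x": 0,"y": -0.4,"z": -5,"ax": 2,"ay": 0,"az": 0},
  {"claw": 0,"x": 0,"y": 0,"z": 0,"ax": 0,"ay": 0,"az": 0},
])

```text
t: 9.18
eef_pos: [543.2, -81.1, 284.0]
eef_rot: [1.454, 1.568, 1.011]
contact_force: [-0.3, -0.9, 5.9]
gripper_width: 0.004
```

```bash
cat > door.py <<'E'
from h import *
import sys
t,R,s=pose(); H=np.array([602,67.7])
tip=t+R[:,0]*173; print("tcp",t.round(1),"tip",tip.round(1),"R x",R[:,0].round(3),"F",s["contact_force"].round(1),"t",round(s["t"],2),"q",s["qpos"].round(2))
U=lambda th:np.array([np.sin(-(th+.078)),-np.cos(th+.078)])
q=tip[:2]-H; r=np.hypot(*q); phi=np.arctan2(-q[0],-q[1])-.078
print("tool angle",(np.arctan2(-(-R[0,1]),-(-R[1,1]))-.078).round(3),"tip radius",r.round(1),"tip angle",phi.round(3),"door angle if touching (half 11)",(phi+11/r).round(3))
if len(sys.argv)>1:
    n=sys.argv[1]
    for v in sys.argv[2:]:
        d=viewer.snapshot(v); cv2.imwrite(f'pics/{n}{v}.png',d['frame'][:,:,::-1]); np.savez(f'{n}{v}.npz',**d)
        W=P(d); m=(abs(W[...,2]-140)<4)&(W[...,0]>370)&(W[...,0]<640)&(abs(W[...,1])<170)
        q=W[m][:,:2]-H; q=q[(q[:,0]<-.078*0-5+0.078*q[:,1]) & (np.hypot(q[:,0],q[:,1])<215)&(np.hypot(q[:,0],q[:,1])>60)]
        if len(q)>20:
            vx,vy,x0,y0=cv2.fitLine(q.astype(np.float32),cv2.DIST_HUBER,0,.01,.01).ravel()
            if vx>0: vx,vy=-vx,-vy
            print(v,"door top pts",len(q),"angle",(np.arctan2(-vx,-vy)-.078).round(3))
E
python3 door.py a6 wrist
```

```text
tcp [543.2 -81.1 284. ] tip [543.5 -80.7 111. ] R x [ 0.002  0.003 -1.   ] F [-0.3 -0.9  5.9] t 9.18 q [ 0.01  0.61  0.16  1.86 -0.15  0.68  1.38]
tool angle 0.365 tip radius 159.5 tip angle 0.298 door angle if touching (half 11) 0.367
wrist door top pts 16636 angle 0.389
```

View pics/a6wrist.png

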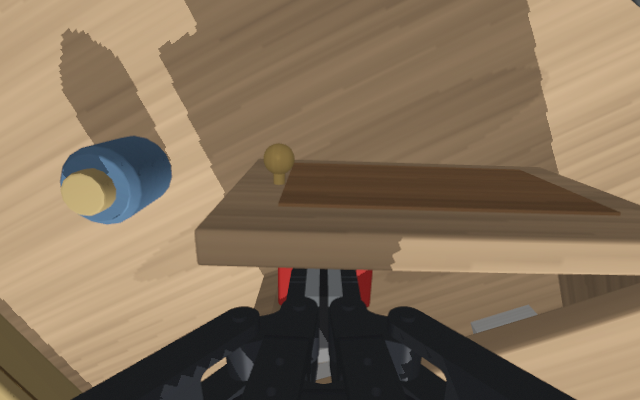

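The door moved freely to about 0.38 with the pad still down (5.9 N), so I'm continuing past 0.5.

Emit:
jog_arm([
  {"claw": 0,"x": 0.5,"y": -0.4,"z": -6,"ax": 2,"ay": 0,"az": 0},
  {"claw": 0,"x": 0.5,"y": -0.4,"z": -6,"ax": 2,"ay": 0,"az": 0},
  {"claw": 0,"x": 0,"y": -0.4,"z": -6,"ax": 2,"ay": 0,"az": 0},
  {"claw": 0,"x": 0,"y": -0.4,"z": -6,"ax": 2,"ay": 0,"az": 0},
  {"claw": 0,"x": 0,"y": -0.4,"z": -6,"ax": 2,"ay": 0,"az": 0},
])

```text
t: 9.65
eef_pos: [516.9, -68.3, 283.2]
eef_rot: [1.158, 1.566, 0.539]
contact_force: [0.1, -0.7, 6.0]
gripper_width: 0.002
```

```bash
python3 door.py a7 wrist scene
```

```text
tcp [516.9 -68.3 283.2] tip [517.6 -67.9 110.2] R x [ 0.004  0.002 -1.   ] F [ 0.1 -0.7  6. ] t 9.65 q [-0.05  0.59  0.21  1.94 -0.2   0.63  1.24]
tool angle 0.541 tip radius 159.7 tip angle 0.479 door angle if touching (half 11) 0.548
wrist door top pts 16721 angle 0.566
scene door top pts 147 angle 0.521
```

The door is past the catch at about 0.55. I'll lift clear of the pad, keeping about 14 mm behind the door, and swing on.

Emit:
jog_arm([
  {"claw": 0,"x": -8,"y": 0,"z": 1,"ax": 0,"ay": 0,"az": 0},
  {"claw": 0,"x": -8,"y": 0,"z": 0,"ax": 0,"ay": 0,"az": 0},
  {"claw": 0,"x": 0,"y": -0.4,"z": -8,"ax": 3,"ay": 0,"az": 0},
  {"claw": 0,"x": 0,"y": -0.4,"z": -9.5,"ax": 3.5,"ay": 0,"az": 0},
  {"claw": 0,"x": 0,"y": -0.4,"z": -10,"ax": 3.5,"ay": 0,"az": 0},
])

```text
t: 10.17
eef_pos: [495.1, -52.5, 298.8]
eef_rot: [1.724, 1.567, 0.93]
contact_force: [-0.5, -0.1, 0.1]
gripper_width: 0.001
```

```bash
python3 door.py a8 wrist
```

```text
tcp [495.1 -52.5 298.8] tip [495.5 -52.  125.8] R x [ 0.002  0.003 -1.   ] F [-0.5 -0.1  0.1] t 10.17 q [-0.12  0.54  0.27  1.99 -0.23  0.64  1.08]
tool angle 0.716 tip radius 160.2 tip angle 0.649 door angle if touching (half 11) 0.718
wrist door top pts 13329 angle 0.702
```

View pics/a8wrist.png

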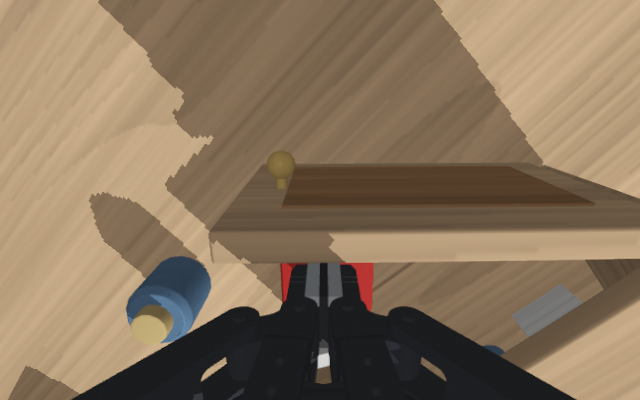

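Emit:
jog_arm([
  {"claw": 0,"x": 0,"y": -0.4,"z": -10,"ax": 3.5,"ay": 0,"az": 0},
  {"claw": 0,"x": 0,"y": -0.4,"z": -10,"ax": 3.5,"ay": 0,"az": 0},
  {"claw": 0,"x": 0,"y": -0.4,"z": -10,"ax": 3.5,"ay": 0,"az": 0},
  {"claw": 0,"x": 0,"y": -0.4,"z": -10,"ax": 3.5,"ay": 0,"az": 0},
  {"claw": 0,"x": 0,"y": -0.4,"z": -10,"ax": 3.5,"ay": 0,"az": 0},
])

```text
t: 10.63
eef_pos: [463.0, -14.1, 298.6]
eef_rot: [2.229, 1.567, 1.131]
contact_force: [0.8, -0.4, -0.7]
gripper_width: -0.002
```

```bash
python3 door.py a9 wrist
```

```text
tcp [463.  -14.1 298.6] tip [463.2 -13.6 125.6] R x [ 0.001  0.003 -1.   ] F [ 0.8 -0.4 -0.7] t 10.63 q [-0.27  0.51  0.36  2.08 -0.31  0.6   0.79]
tool angle 1.02 tip radius 160.8 tip angle 0.963 door angle if touching (half 11) 1.031
wrist door top pts 13367 angle 1.011
```

Emit:
jog_arm([
  {"claw": 0,"x": 0,"y": 0,"z": -10,"ax": 3.5,"ay": 0,"az": 0},
  {"claw": 0,"x": 0,"y": 0,"z": -10,"ax": 3.5,"ay": 0,"az": 0},
  {"claw": 0,"x": 0,"y": 0,"z": -10,"ax": 3.5,"ay": 0,"az": 0},
  {"claw": 0,"x": 0,"y": 0,"z": -10,"ax": 3.5,"ay": 0,"az": 0},
  {"claw": 0,"x": 0,"y": 0,"z": -10,"ax": 3.5,"ay": 0,"az": 0},
])

```text
t: 11.1
eef_pos: [445.9, 32.5, 298.6]
eef_rot: [2.733, 1.568, 1.33]
contact_force: [0.0, -0.6, -0.1]
gripper_width: 0.005
```

```bash
python3 door.py a10 wrist
```

```text
tcp [445.9  32.5 298.6] tip [446.   33.  125.6] R x [ 0.001  0.003 -1.   ] F [ 0.  -0.6 -0.1] t 11.1 q [-0.44  0.5   0.46  2.12 -0.4   0.6   0.47]
tool angle 1.325 tip radius 159.8 tip angle 1.274 door angle if touching (half 11) 1.343
wrist door top pts 13374 angle 1.322
```

Emit:
jog_arm([
  {"claw": 0,"x": 0,"y": 0,"z": -10,"ax": 3.5,"ay": 0,"az": 0},
  {"claw": 0,"x": 0,"y": 0,"z": -10,"ax": 3.5,"ay": 0,"az": 0},
  {"claw": 0,"x": 0,"y": 0,"z": -10,"ax": 3.5,"ay": 0,"az": 0},
  {"claw": 0,"x": 0,"y": 0,"z": -8,"ax": 3,"ay": 0,"az": 0},
  {"claw": 0,"x": 0,"y": 0,"z": -4,"ax": 1.5,"ay": 0,"az": 0},
])

```text
t: 11.57
eef_pos: [443.3, 75.1, 298.6]
eef_rot: [3.018, 1.567, 1.358]
contact_force: [-0.9, -2.4, 1.1]
gripper_width: -0.003
```

```bash
python3 door.py a11 wrist scene side
```

```text
tcp [443.3  75.1 298.6] tip [443.4  75.7 125.6] R x [ 0.001  0.003 -1.   ] F [-0.9 -2.4  1.1] t 11.57 q [-0.59  0.52  0.55  2.12 -0.47  0.62  0.19]
tool angle 1.583 tip radius 158.8 tip angle 1.543 door angle if touching (half 11) 1.612
wrist door top pts 13485 angle 1.592
scene door top pts 241 angle 1.602
side door top pts 290 angle 1.605
```

View pics/a11wrist.png

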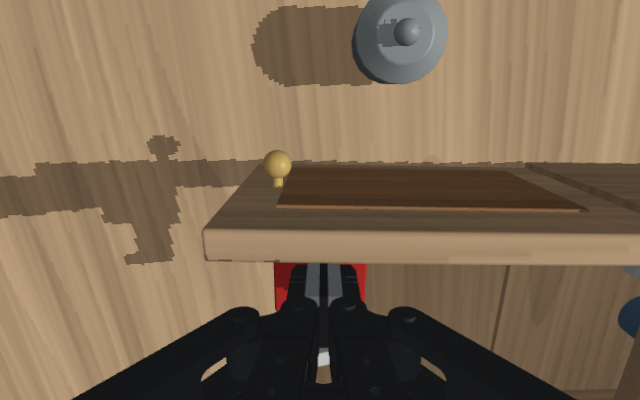

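The door is at about 1.60 in all three views, and the jar is well clear of it. I'll back off and lift away.

Emit:
jog_arm([
  {"claw": 0,"x": 0,"y": 0,"z": 8,"ax": 0,"ay": 0,"az": 0},
  {"claw": 0,"x": -15,"y": 0,"z": 4,"ax": 0,"ay": 0,"az": 0},
  {"claw": 0,"x": -30,"y": 0,"z": 0,"ax": 0,"ay": 0,"az": 0},
  {"claw": 0,"x": -38,"y": 0,"z": 0,"ax": 0,"ay": 0,"az": 0},
  {"claw": 0,"x": -38,"y": 0,"z": 0,"ax": 0,"ay": 0,"az": 0},
])

```text
t: 12.13
eef_pos: [441.3, 60.2, 420.7]
eef_rot: [-2.493, 1.569, 2.125]
contact_force: [1.4, 1.3, -0.5]
gripper_width: 0.002
```

Emit:
jog_arm([
  {"claw": 0,"x": 0,"y": 0,"z": 20,"ax": 0,"ay": 0,"az": 0},
  {"claw": 0,"x": 0,"y": 0,"z": 20,"ax": 0,"ay": 0,"az": 0},
  {"claw": 0,"x": 0,"y": 0,"z": 0,"ax": 0,"ay": 0,"az": 0},
  {"claw": 0,"x": 0,"y": 0,"z": 0,"ax": 0,"ay": 0,"az": 0},
])

```text
t: 12.47
eef_pos: [437.6, 20.1, 419.8]
eef_rot: [2.82, 1.567, 1.153]
contact_force: [-0.0, 0.1, -0.6]
gripper_width: 0.0
```

```bash
python3 door.py a12 wrist scene side
python3 - <<'E'
from h import *
d0=dict(np.load("scene0.npz"));d1=dict(np.load("a12scene.npz"))
for d in (d0,d1):
    W=P(d);o=[]
    for n,c,r,z in(("jar",(500,179),45,(20,45)),("pot",(461,-192),45,(20,45)),("s1",(595,400),30,(30,90)),("s2",(597,478),30,(30,90)),("box",(602,-407),160,(40,55))):
        m=(np.hypot(W[...,0]-c[0],W[...,1]-c[1])<r)&(W[...,2]>z[0])&(W[...,2]<z[1]); 
        o.append((n,m.sum(),np.round(W[m].mean(0)[:2],1).tolist() if m.any() else None))
    print(o)
E
```

```text
tcp [437.6  20.1 419.8] tip [437.9  20.7 246.8] R x [ 0.002  0.003 -1.   ] F [-0.   0.1 -0.6] t 12.47 q [-0.63  0.33  0.71  1.99 -0.27  0.92  0.13]
tool angle 1.589 tip radius 170.7 tip angle 1.214 door angle if touching (half 11) 1.278
wrist door top pts 4875 angle 1.605
scene door top pts 223 angle 1.598
side door top pts 264 angle 1.614
[('jar', np.int64(111), [518.9, 182.3]), ('pot', np.int64(0), None), ('s1', np.int64(202), [601.7, 399.5]), ('s2', np.int64(218), [603.5, 476.6]), ('box', np.int64(1420), [612.1, -406.5])]
[('jar', np.int64(110), [518.3, 182.6]), ('pot', np.int64(86), [481.1, -183.1]), ('s1', np.int64(199), [601.9, 399.1]), ('s2', np.int64(215), [603.6, 476.6]), ('box', np.int64(1418), [612.2, -406.4])]
```

View pics/a12scene.png

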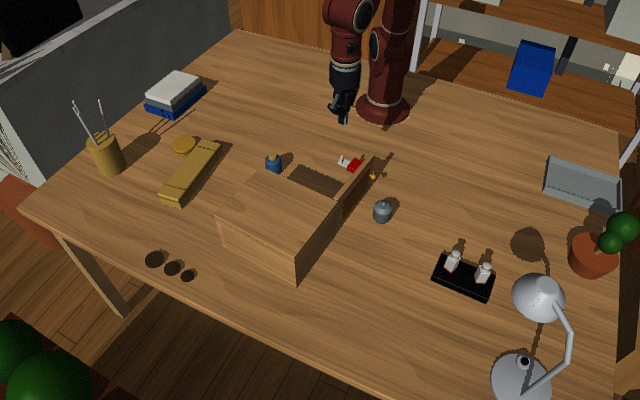

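View pics/a12side.png

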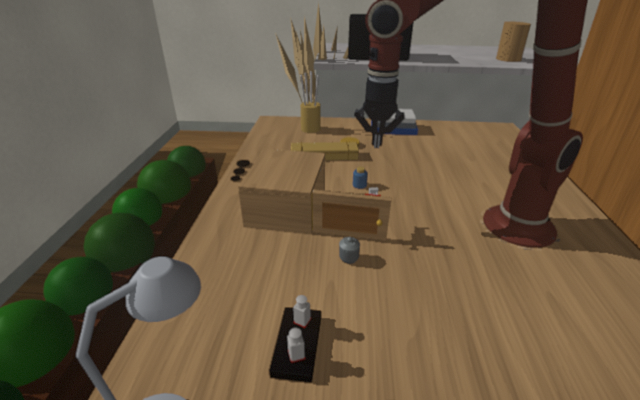

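The door stands square, the pot is upright at scene (273,163), the jar at (382,211) hasn't moved, and the arm is clear. Handing in.

```bash
python3 -c "
from h import *
print(env.hand_in())"
```

```text
the job is handed in; nothing more can be done
None
```

The job is done and handed in at about 12.6 s of the 54 s allowed.

- **Vessel:** The blue pot stood in the door's swing. I moved it and set it down upright on the free shelf at about (461, -192) mm.
- **Hook:** I reached down through the gap with closed fingers and pressed the red pad down about 12 mm, at about 6 N. I held it while drawing the door past the catch, to about 0.55 rad, then let it up.
- **Door:** I swung it open to about 1.60 rad. The last readings were 1.605 (wrist), 1.598 (scene) and 1.614 (side), which is a little beyond square and short of the stop at 1.65.
- **Last checks:** The pot was upright. The jar, the seals and the brush box matched the first picture to within 1 mm; I checked the stand only by eye. The fingers were over 100 mm above the door top and touching nothing.
- **Forces:** The largest force I read was about 12 N, when setting the pot down. The readings came only at the end of each move.
- **Disagreements:** The arm closed on the pot about 6 mm off its commanded spot along the shelf, so the pot may have slid a few millimetres as the fingers shut. The three views of the door angle differed by up to about 0.02 rad at the end, and by more (0.52 to 0.57) partway through the swing. No check failed.

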